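Check the spring of a tilting carving rest

ROBOT

A 7-joint arm with a two-finger parallel gripper is mounted at the origin on the work surface. World frame = base frame: x ahead of the robot, y to its left, z up, the work surface at z = 0. Lengths are in m, angles in rad, forces in N, time in s.
With the tool pointing down it reaches from about 0.4 to 0.875 m from the base axis. Payload 19.3 kg.
Tool frame: the origin (TCP) lies at the very end of the fingers, on their centre line; the grasp point (between the pads) lies 19 mm behind it; z points along the fingers, y is the line along which they close (so a half turn about z gives the same grasp; the last joint's range is limited). The gripper opens to 85 mm and grips with 20 to 120 N. Pads are 22 mm wide; open, the fingers measure 114 mm over their backs; the gripper's body (76 mm by 85 mm) begins 54 mm behind the grasp point. The pads swing forward as they close: fully open they stand 13 mm farther back than shut.
Start: joints at [-1.323, 0.521, -0.036, 1.599, 0.021, 1.021, -0.113], TCP at [0.195, 0.594, 0.231] pointing down, gripper open.
Joint ranges: [-2.91, 2.91], [-0.3, 2.13], [-1.5, 1.42], [0.17, 2.43], [-1.26, 4.41], [0.16, 1.93], [-2.52, 2.52]. Speed limits (rad/s): [1.89, 1.89, 2.39, 2.39, 3.01, 3.01, 3.01].

INTERFACE

Orientations are given as [roll, pitch, yaw] about the fixed x, y, z axes, in that order (R = Rz(yaw) Ry(pitch) Rx(roll)).
In Python, from workcell import bot gives the robot as it stands. The module is installed in compiled form; this text tells all that it offers.
- The arm moves only by the tool apply_moves, never from a script. Its arguments are lists of equal length, an entry for each row: "claw": the finger opening in m, from 0 to 0.0854; "xyz": the shift along the tool's x, y, z in m, a list of three; "twist": the turn, a rotation vector about the tool's x, y, z in rad, a list of three. A call has 1 to 20 rows; each row shifts and turns the commanded pose from where the row before left it, along the tool's axes as they then stand; what a row does not reach is not made up. A row lasts 1/10 s, in which the tool goes at most 50 mm and 8.59 degrees, less where a joint would pass 70% of its speed; a pose out of reach is approached as far as the arm can. A call with a gripper value outside its range is refused whole. The fingers move at their own pace and stop on an object; "force" is the grip in N (left out, the last holds). Time passes only in rows, so rows that do not move let the fingers close. It gives the time, the measured TCP pose, the force, the opening and the grip force at its end, in the units of the state.
- bot.observe(): the state, without advancing time (a new reading comes with each control period).
- bot.grab_frame(name): name is "scene" or "top" or "wrist"; returns a dict with "img" (400x640x3 uint8, red, green, blue), "vfov" (degrees; the focal length in pixels is half the picture's height over the tangent of half this angle, whatever the lens; pixels are square), "cx", "cy" (the principal point, pixels), "view" (4x4, takes a point from world to camera coordinates). Camera axes: x right, y up, looking along -z (the intrinsics and any distortion apply to the point x, -y, -z); pixel columns grow to the right and rows downward; lengths in m; the calibration is good to about 2 mm. The wrist camera is an equidistant fisheye: a pixel r from the principal point sees the ray r / f radians off the axis. A picture is of the moment at which its call begins. There is no depth.
- bot.job_done(): hands the job in; it is judged then, once.
Trained networks look in the newest picture that a camera, given by its name, has taken for a name from the list of things; names that differ only in an ending like _2 or _b are one class to them, and where a whole thing is asked for, a point or a joint stands for the part that bears it (a point fixed in the world has none). Each returns a list of dicts, best first, with "score" (0 to 1); they miss things now and then, are a little off and sometimes report something else, mostly with a low value. They report only what shows in the picture. A call takes as long as a camera call.
- bot.find_in(camera, query): "position" ([x, y, z] in m, in world coordinates, good to about 4 mm: the middle of the surface that is visible of it).
The state is a dict: "clock": time; "qpos": joint angles; "qd": joint speeds; "joint_efforts": joint torques, N m; "position": TCP position; "tool_rot": TCP orientation; "force": force on the tool from outside, world axes, zero at the start; "moment": the same for the moment, N m; "grip_width": finger opening in m; "finger_force": force on a finger pad.
Only numpy, scipy, OpenCV 4.12 (cv2) and the standard library are available. Lean on these libraries where they do the work, as an engineer would, in place of code of your own. Each camera call takes 0.05 s, during which the arm holds its last target. There are 200 camera calls.

TASK

Two tilting carving rests stand on the bench. With a fingertip, press down the brass button on the sprung corner of the rest that carries the carved dragon panel until its black pointer stands level with the red mark on its white scale, without pushing clearly past the mark; keep it there for a good second, then let the corner spring fully back up and move clear. Leave the other rest, the red marks and everything lying on the bench as they are, and pick nothing up.

Things in the scene. Friction and masses are not known exactly. Their poses are not given: they have to be found in the camera images.
- carved_rest: The rest to test, fixed: green base, square plywood plate (150 mm sides, 12 mm thick, top at 76 mm) set as a diamond, on it a brown 110 x 70 mm panel with terracotta carving and a red ball, up to 101 mm high. Origin: on the bench under the plate's centre, z up. Tilt axis along its x; button, pointer and scale lie towards its -y. It reaches 110 mm to +-x, 106 to +y, 170 to -y.
- carved_press (a point): Centre of the top of the brass button (24 mm across, 6 mm high) on the sprung corner, 80 mm from the tilt axis, 82 mm above the bench when up. Press it straight down; the spring pushes back with about 2 N at first and 0.5 N more for each mm (7 to 11 N at the mark). The lower stop lies at 27 mm.
- carved_pointer (a point): Tip of the black pointer of the carved rest, 140 mm from the tilt axis on the same side as the button, 70 mm above the bench when up. It sinks 1.75 mm for each mm that the button sinks.
- carved_mark (a point): Centre of the red mark: a red clip 8 mm high on a fixed white scale plate (4 mm thick, 44 mm wide, 12 to 100 mm above the bench), 12 mm to the rest's -x side of the pointer, 18 to 32 mm below the pointer's height when up. The pointer is level with it while its tip lies within the clip's height (4 mm either way).
- carved_plate (a joint): Tilt of the carved rest's plate in rad about its level axis 70 mm above the bench: 0 is up against its stop (level), grows as the button is pressed, 0.35 is the lower stop. The pointer sinks 140 mm x sin(tilt), the button 80 mm x sin(tilt).
- blank_rest: The other rest, of the same make and size and with the same axes, carrying a plain pale panel without carving. Leave it alone.
- blank_plate (a joint): Tilt of the other rest's plate in rad, 0 is level; to stay so.
- blank_mark (a point): Centre of the red mark on the other rest's scale; leave alone.
- chisel: Loose chisel lying on the bench, 200 mm long along its x, 20 mm high; origin under its middle.
- gouge: Loose gouge lying on the bench, 180 mm long along its x, 20 mm high; origin under its middle.
- mallet: Loose wooden mallet lying on its side, 305 mm long along its x, head (towards +x) 110 x 62 x 62 mm; origin on the bench under the handle axis, 55 mm from the head.
- oil: Amber oil bottle standing on the bench, 60 mm across, 130 mm high; origin under its middle.
- brush: Loose dusting brush lying on the bench, 190 mm long along its x, handle to -x.
- offcut: Loose pale wood offcut 90 x 45 x 28 mm; origin under its middle.
- ornament: Loose carved ornament 120 x 50 mm along its x, 32 mm high; origin under its middle.

How it is judged:
By the outcome, as a careful person would: the job done as asked, in the order asked, and still so for the second after the job is handed in, with the robot touching nothing.
It also fails if it takes over 38 s, if anything falls off the work surface, if the arm or the gripper's body presses on something with over 40 N, if the wrist force passes 120 N, or if a joint passes its speed limit or range.

## Working session

There is one attempt and no reset: what is moved stays moved. The work goes in short steps, Python scripts to look and compute and a tool call to move; the robot and the scene stay as the last step left them, time stands still between calls to the robot, and variables do not carry over. Pictures are saved under pics/ and viewed, at most 10 in all, crops included, and the job is handed in when it is done.

Besides the shell and the picture viewer there is one more tool, called by a JSON object that holds its "fn" and its "kwargs", one argument or row to a line. apply_moves: Moves the arm, as the interface text tells. Its arguments: {"type":"object","properties":{"claw":{"type":"array"},"xyz":{"type":"array"},"twist":{"type":"array"},"force":{"type":"number"}},"required":["claw","xyz","twist"]}

```bash
mkdir -p pics; cat > h.py <<'E'
import numpy as np,cv2
from workcell import bot
def grab(n,f=None):
    d=bot.grab_frame(n)
    if f: cv2.imwrite('pics/'+f,d['img'][:,:,::-1])
    return d
def proj(d,p):
    h=d['img'].shape[0]; f=h/2/np.tan(np.radians(d['vfov'])/2)
    c=(np.array(d['view'])@np.r_[p,1])[:3]; return d['cx']+f*c[0]/-c[2], d['cy']-f*c[1]/-c[2]
def ray(d,u,v):
    h=d['img'].shape[0]; f=h/2/np.tan(np.radians(d['vfov'])/2); V=np.array(d['view'])
    r=V[:3,:3].T@np.array([(u-d['cx'])/f,-(v-d['cy'])/f,-1]); return -V[:3,:3].T@V[:3,3], r
def atz(d,u,v,z):
    o,r=ray(d,u,v); return o+r*(z-o[2])/r[2]
E
python3 - <<'E'
from h import *
for c in ['scene','top']:
    grab(c,c+'0.png')
    for q in ['carved_rest','carved_press','carved_pointer','carved_mark','blank_rest','blank_mark','oil','mallet']:
        print(c,q,[(np.round(r['position'],3).tolist(),round(r['score'],2)) for r in bot.find_in(c,q)][:3])
print(bot.observe())
E
```

```text
scene carved_rest [([0.58, 0.176, 0.078], 0.91)]
scene carved_press [([0.575, 0.189, 0.079], 0.96)]
scene carved_pointer [([0.574, 0.189, 0.072], 0.83)]
scene carved_mark [([0.565, 0.055, 0.047], 0.46)]
scene blank_rest [([0.589, -0.201, 0.078], 0.76)]
scene blank_mark [([0.579, 0.186, 0.079], 0.46), ([0.579, -0.323, 0.038], 0.44)]
scene oil [([0.699, 0.39, 0.07], 0.67)]
scene mallet [([0.78, 0.075, 0.041], 0.71), ([0.481, 0.478, 0.018], 0.51), ([0.563, 0.055, 0.048], 0.4)]
top carved_rest [([0.556, 0.19, 0.079], 0.88), ([0.561, 0.202, 0.078], 0.62)]
top carved_press [([0.562, 0.195, 0.074], 0.66)]
top carved_pointer [([0.564, 0.197, 0.077], 0.77)]
top carved_mark []
top blank_rest [([0.564, -0.188, 0.072], 0.86)]
top blank_mark [([0.563, 0.198, 0.079], 0.51)]
top oil [([0.666, 0.39, 0.086], 0.63)]
top mallet [([0.759, 0.072, 0.058], 0.83)]
{'clock': 0.9, 'qpos': array([-1.32319799,  0.52138644, -0.03631959,  1.5994832 ,  0.0212122 ,
        1.0211027 , -0.11278714]), 'qd': array([-0.00027313,  0.00029039, -0.000782  , -0.00082563, -0.00158756,
        0.0026581 , -0.00103534]), 'joint_efforts': array([ 1.34038757e-03, -9.26855564e+01,  1.97883345e+00, -3.70248771e+01,
        1.81445922e-02,  1.69985662e-03,  8.79817009e-06]), 'position': array([0.19531271, 0.59369976, 0.23130504]), 'tool_rot': array([ 3.14158728e+00, -7.76911763e-07,  2.82378730e+00]), 'force': array([-0.38412874, -0.57453947,  0.42163825]), 'moment': array([0.01189201, 0.07037024, 0.01725167]), 'finger_force': 0.0, 'grip_width': 0.08526150905592865}
```

View pics/scene0.png

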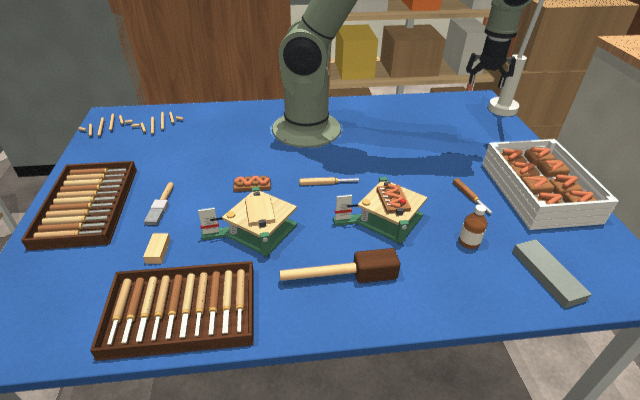

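View pics/top0.png

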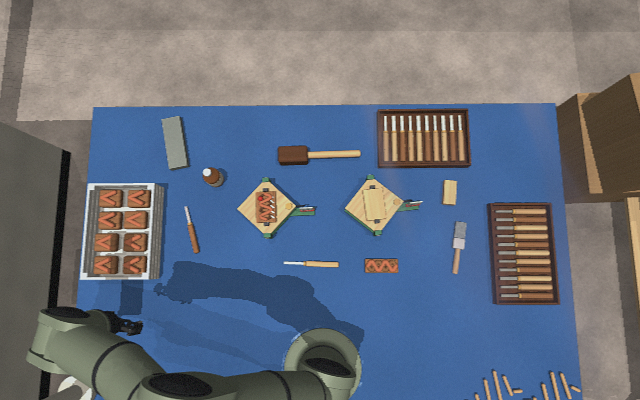

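The scene view shows the carved rest at about (390,208), with its scale at (344,205). In the top view it is at (267,206), with its button side towards the right (world -y). I'll enlarge both.

```bash
python3 - <<'E'
from h import *
a=cv2.imread('pics/scene0.png')[170:250,320:440]; b=cv2.imread('pics/top0.png')[170:250,225:345]
cv2.imwrite('pics/crop0.png',np.vstack([cv2.resize(x,(440,293),interpolation=cv2.INTER_CUBIC) for x in (a,b)]))
for c in ['scene','top']:
    d=grab(c); print(c,{k:v for k,v in d.items() if k not in('img',)})
    for p in [(.57,.19,.076),(.57,.11,.082),(.57,.05,.07)]: print(np.round(proj(d,p),1))
E
```

```text
scene {'vfov': 50.87727702682582, 'cx': 318.5304956714736, 'cy': 203.3545090937452, 'view': array([[ 0.11836594,  0.99290791,  0.01110777, -0.05083097],
       [-0.64198254,  0.06798805,  0.76369892,  0.30254811],
       [ 0.7575275 , -0.09752693,  0.64547702, -1.6772436 ],
       [ 0.        ,  0.        ,  0.        ,  1.        ]])}
[389.9 200.7]
[362.8 201. ]
[341.9 205.6]
top {'vfov': 51.16357328809801, 'cx': 320.92771970288544, 'cy': 201.55402481230823, 'view': array([[-0.00228225, -0.99982654, -0.01848473,  0.00684334],
       [ 0.98832942, -0.00507075,  0.15224729, -0.5856498 ],
       [-0.15231461, -0.01792153,  0.98816956, -1.47484639],
       [ 0.        ,  0.        ,  0.        ,  1.        ]])}
[268.8 204.8]
[291.1 204.5]
[308.1 204.9]
```

View pics/crop0.png

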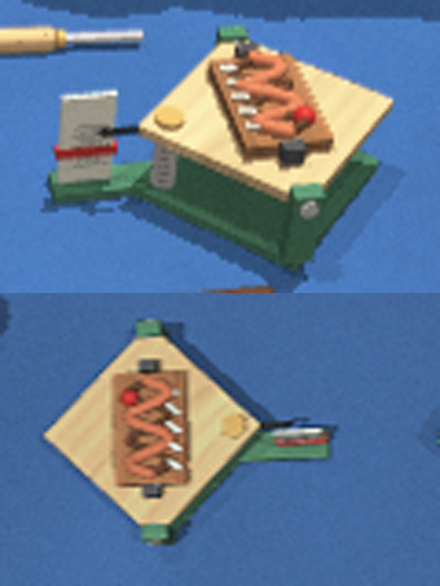

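```bash
python3 - <<'E'
from h import *
s=grab('scene');t=grab('top')
def tri(a,b):
    o1,r1=ray(s,*a);o2,r2=ray(t,*b)
    A=np.c_[r1,-r2];k=np.linalg.lstsq(A,o2-o1,rcond=None)[0]
    return (o1+k[0]*r1+o2+k[1]*r2)/2, np.linalg.norm(o1+k[0]*r1-o2-k[1]*r2)
print('button s',atz(s,366.4,201.9,.082),'t',atz(t,288.8,206.3,.082))
print('tip s',atz(s,347.8,206,.07))
P=[atz(t,u,v,.08) for u,v in [(265.4,179.5),(267.3,236)]];print('posts t',P)
P=[atz(s,u,v,.08) for u,v in [(320+232/3.667,170+35/3.667),(320+308/3.667,170+195/3.667)]];print('posts s',P)
# plate corners
for n,c,d,o in (('s',(140,130),s,(320,170)),('t',(262,133),t,(225,170))): print('near corner',n,atz(d,o[0]+c[0]/3.667,o[1]+c[1]/3.667,.076))
for n,c,d,o in (('s',(392,97),s,(320,170)),('t',(44,143),t,(225,170))): print('far corner',n,atz(d,o[0]+c[0]/3.667,o[1]+c[1]/3.667,.076))
E
```

```text
button s [0.57499172 0.11936912 0.082     ] t [0.56350732 0.11801296 0.082     ]
tip s [0.57338551 0.06648146 0.07      ]
posts t [array([0.6614136 , 0.20328454, 0.08      ]), array([0.45867086, 0.19293493, 0.08      ])]
posts s [array([0.47348888, 0.19322911, 0.08      ]), array([0.67141371, 0.20296628, 0.08      ])]
near corner s [0.58101922 0.09478466 0.076     ]
near corner t [0.56434063 0.09131796 0.076     ]
far corner s [0.56227767 0.3030598  0.076     ]
far corner t [0.55556162 0.30351875 0.076     ]
```

{"fn": "apply_moves", "kwargs": {
  "claw": [0,0,0,0,0,0,0,0,0],
  "xyz": [
    [0,0,0],
    [0,0,0],
    [0,0,0],
    [0,0,0],
    [0,0,0],
    [0,0,0],
    [0,0,0],
    [0,0,0],
    [0,0,0]
  ],
  "twist": [
    [0,0,0.133],
    [0,0,0.133],
    [0,0,0.133],
    [0,0,0.133],
    [0,0,0.133],
    [0,0,0.133],
    [0,0,0.133],
    [0,0,0.133],
    [0,0,0.133]
  ]
}}

```text
clock: 2.0
position: [0.1953, 0.5937, 0.2313]
tool_rot: [3.142, -0.0, 1.621]
force: [0.1, -0.4, 0.5]
grip_width: 0.0
finger_force: 0.0
```

{"fn": "apply_moves", "kwargs": {
  "claw": [0,0,0,0,0,0,0,0,0,0,0,0,0,0,0,0,0,0],
  "xyz": [
    [-0.031,0.022,0],
    [-0.031,0.022,0],
    [-0.031,0.022,0],
    [-0.031,0.022,0],
    [-0.031,0.022,0],
    [-0.031,0.022,0],
    [-0.031,0.022,0],
    [-0.031,0.022,0],
    [-0.031,0.022,0],
    [-0.031,0.022,0],
    [-0.031,0.022,0],
    [-0.031,0.022,0],
    [-0.031,0.022,0],
    [-0.031,0.022,0],
    [-0.031,0.022,0],
    [-0.031,0.022,0],
    [0,0,0],
    [0,0,0]
  ],
  "twist": [
    [0,0,0],
    [0,0,0],
    [0,0,0],
    [0,0,0],
    [0,0,0],
    [0,0,0],
    [0,0,0],
    [0,0,0],
    [0,0,0],
    [0,0,0],
    [0,0,0],
    [0,0,0],
    [0,0,0],
    [0,0,0],
    [0,0,0],
    [0,0,0],
    [0,0,0],
    [0,0,0]
  ]
}}

```text
clock: 3.8
position: [0.5747, 0.1175, 0.2311]
tool_rot: [-3.141, 0.0, 1.625]
force: [-0.7, 0.3, -0.2]
grip_width: 0.0002
finger_force: 0.0
```

```bash
python3 - <<'E'
from h import *
d=grab('wrist','w1.png'); print(bot.observe()['position'],bot.observe()['tool_rot'],d['vfov'],d['cx'],d['cy'],d['view'])
for q in ['carved_press','carved_pointer','carved_mark']: print(q,[(np.round(r['position'],3).tolist(),round(r['score'],2)) for r in bot.find_in('wrist',q)][:3])
grab('scene','s1.png')
E
```

```text
[0.57429401 0.11844115 0.23117247] [-3.14122391e+00 -2.59305287e-04  1.62674279e+00] 65.70646984690485 317.58402514545025 199.30297057448757 [[ 0.99857419  0.05336494 -0.00133134 -0.57924977]
 [-0.05179604  0.96258058 -0.26599962 -0.04869111]
 [-0.01291353  0.26568932  0.96397221 -0.40240943]
 [ 0.          0.          0.          1.        ]]
carved_press [([0.561, 0.197, 0.076], 0.83)]
carved_pointer [([0.56, 0.201, 0.079], 0.85)]
carved_mark [([0.585, -0.107, 0.016], 0.41)]
```

View pics/w1.png

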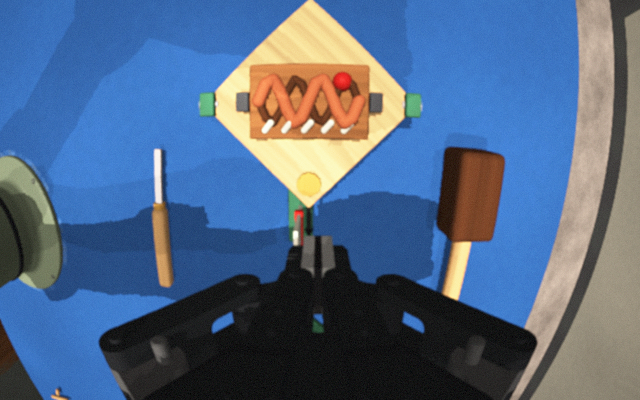

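The wrist view shows the button at (309,185), the hinge posts at (207,104) and (413,104), and the scale with its red mark near (299,213). The fingertips are at (318,240).

```bash
cat >> h.py <<'E'
def watz(d,u,v,z):
    f=200/np.tan(np.radians(d['vfov'])/2);x=np.array([u-d['cx'],v-d['cy']]);r=np.linalg.norm(x);a=r/f
    c=np.r_[np.sin(a)*x[0]/r,-np.sin(a)*x[1]/r,-np.cos(a)];V=np.array(d['view']);o=-V[:3,:3].T@V[:3,3];w=V[:3,:3].T@c
    return o+w*(z-o[2])/w[2]
E
python3 - <<'E'
from h import *
d=grab('wrist')
for n,u,v,z in [('button',309,185,.082),('h1',207,104,.08),('h2',413,104,.08),('corner',311,207,.076),('far',312,0,.076)]: print(n,watz(d,u,v,z).round(4))
print(bot.observe()['position'])
a=cv2.imread('pics/s1.png')[130:260,310:450]; cv2.imwrite('pics/s1c.png',cv2.resize(a,None,fx=4,fy=4,interpolation=cv2.INTER_CUBIC))
E
```

```text
button [0.565  0.1197 0.082 ]
h1 [0.4608 0.1957 0.08  ]
h2 [0.6608 0.2059 0.08  ]
corner [0.568  0.0958 0.076 ]
far [0.5575 0.3033 0.076 ]
[0.57416144 0.11899269 0.23139087]
```

View pics/s1c.png

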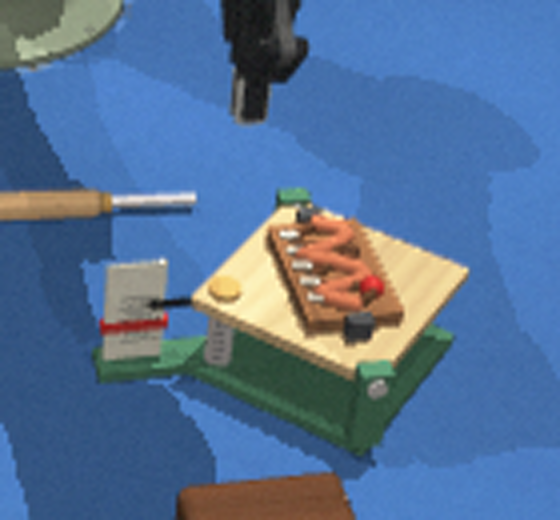

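```bash
cat >> h.py <<'E'
th=.051; Rr=np.array([[np.cos(th),-np.sin(th),0],[np.sin(th),np.cos(th),0],[0,0,1]]); C=np.array([.561,.2005,0])
W=lambda *p: C+Rr@np.array(p)
def red(img):
    i=img[195:225,325:362].astype(float); return np.clip((i[:,:,0]-1.0*np.maximum(i[:,:,1],i[:,:,2])-20),0,None)
E
python3 - <<'E'
from h import *
s=grab('scene'); m=red(s['img']); v,u=np.mgrid[195:225,325:362]; m[m<30]=0
mu=np.array([(u*m).sum(),(v*m).sum()])/m.sum(); print('red',mu, 'thick',[(c, (m[:,c-325]/max(m.max(),1)).sum().round(1)) for c in range(334,354,2)])
for n,o in [('tip',np.array([348.0,205.75]))]:
    p=np.array(proj(s,W(0,-.14,.07)));b=o-p;print('tip proj',p,'bias',b)
# corner bias too
for n,p,o in [('near',W(0,-.106,.076),(310+192/4,130+300/4)),('far',W(0,.106,.076),(310+468/4,130+268/4)),('btn',W(0,-.08,.082),(310+225/4,130+287/4))]: print(n,np.array(o)-proj(s,p))
for z in np.arange(.036,.056,.004): print(z,np.array(proj(s,W(-.012,-.14,z)))+b)
print('scale corners',[np.round(np.array(proj(s,W(-.012,y,z)))+b,1).tolist() for y in(-.118,-.162) for z in (.1,.012)])
E
```

```text
red [343.08096637 210.82500816] thick [(334, np.float64(0.0)), (336, np.float64(1.5)), (338, np.float64(1.1)), (340, np.float64(1.0)), (342, np.float64(1.2)), (344, np.float64(1.4)), (346, np.float64(1.4)), (348, np.float64(1.0)), (350, np.float64(1.2)), (352, np.float64(0.0))]
tip proj [345.49607983 204.95660446] bias [2.50392017 0.79339554]
near [0.83717163 2.82935044]
far [-0.27343158  2.05187976]
btn [0.13400726 2.08521756]
0.036 [346.50986502 211.92702954]
0.039999999999999994 [346.57819697 210.90407322]
0.04399999999999999 [346.646815   209.87683415]
0.04799999999999999 [346.71572091 208.84528536]
0.051999999999999984 [346.78491651 207.80939968]
0.05599999999999998 [346.85440365 206.76914971]
scale corners [[355.2, 194.3], [353.3, 217.2], [340.1, 195.8], [338.9, 218.8]]
```

{"fn": "apply_moves", "kwargs": {
  "claw": [0,0,0,0,0,0,0,0],
  "xyz": [
    [0.0015,-0.0095,0.02],
    [0,0,0.03],
    [0,0,0.03],
    [0,0,0.025],
    [0,0,0.02],
    [0,0,0.01],
    [0,0,0],
    [0,0,0]
  ],
  "twist": [
    [0,0,0],
    [0,0,0],
    [0,0,0],
    [0,0,0],
    [0,0,0],
    [0,0,0],
    [0,0,0],
    [0,0,0]
  ]
}}

```text
clock: 4.95
position: [0.5653, 0.1192, 0.0971]
tool_rot: [3.141, -0.0, 1.627]
force: [0.5, -0.1, 0.2]
grip_width: -0.0
finger_force: 0.0
```

```bash
python3 - <<'E'
from h import *
w=grab('wrist')['img'][130:280,230:400]; s=grab('scene')['img'][165:235,320:420]
cv2.imwrite('pics/c2.png',np.vstack([cv2.resize(w,(600,530//2),interpolation=cv2.INTER_CUBIC)[:250],cv2.resize(s,(600,345),interpolation=cv2.INTER_CUBIC)])[:,:,::-1])
E
```

```text
(no output)
```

View pics/c2.png

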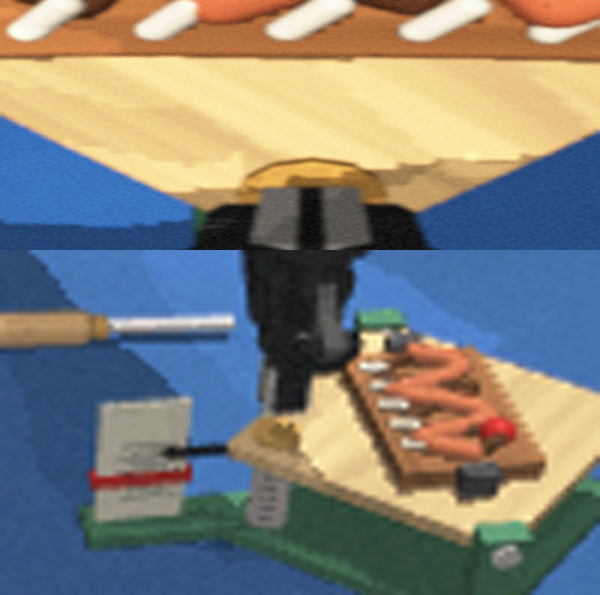

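The fingertips are centred over the button. The red mark is near row 211 and the pointer near row 206 in the scene view, so the mark is about 28 mm below the pointer. I'll press partway and then measure.

{"fn": "apply_moves", "kwargs": {
  "claw": [0,0,0,0,0,0,0,0],
  "xyz": [
    [0,0,0.006],
    [0,0,0.006],
    [0,0,0.003],
    [0,0,0.003],
    [0,0,0.003],
    [0,0,0.002],
    [0,0,0],
    [0,0,0]
  ],
  "twist": [
    [0,0,0],
    [0,0,0],
    [0,0,0],
    [0,0,0],
    [0,0,0],
    [0,0,0],
    [0,0,0],
    [0,0,0]
  ]
}}

```text
clock: 5.85
position: [0.5649, 0.1184, 0.0733]
tool_rot: [-3.141, 0.001, 1.626]
force: [-2.5, -3.9, 6.7]
grip_width: 0.0001
finger_force: 3.7
```

```bash
cat > m.py <<'E'
from h import *
o=bot.observe(); print(o['position'].round(4),o['force'].round(2))
s=grab('scene'); im=s['img'].astype(float); cv2.imwrite('pics/m_last.png',cv2.resize(s['img'][185:230,325:385],(720,540),interpolation=cv2.INTER_CUBIC)[:,:,::-1])
r=np.clip(im[:,:,0]-np.maximum(im[:,:,1],im[:,:,2])-30,0,None)
for c in range(336,352,2):
    rr=r[195:225,c]; print(c,'red',round((rr*np.arange(195,225)).sum()/max(rr.sum(),1),2), 'gray', im[198:222,c].mean(1).astype(int).tolist())
E
python3 m.py
```

```text
[0.5649 0.1184 0.0733] [-2.51 -3.85  6.74]
336 red 211.7 gray [106, 104, 109, 116, 120, 121, 119, 123, 134, 136, 139, 138, 134, 74, 68, 94, 139, 142, 147, 146, 146, 140, 96, 82]
338 red 211.55 gray [147, 144, 146, 149, 150, 150, 152, 149, 151, 149, 147, 150, 142, 77, 77, 109, 142, 143, 141, 149, 147, 139, 73, 83]
340 red 211.35 gray [145, 146, 146, 145, 144, 144, 138, 133, 144, 123, 145, 143, 94, 74, 82, 124, 147, 122, 145, 148, 143, 121, 68, 80]
342 red 211.12 gray [143, 145, 144, 143, 145, 141, 120, 139, 113, 120, 121, 125, 91, 65, 77, 119, 141, 120, 147, 145, 140, 101, 70, 84]
344 red 210.93 gray [146, 146, 144, 144, 147, 146, 122, 133, 129, 120, 118, 113, 82, 66, 80, 117, 128, 136, 149, 148, 144, 80, 69, 83]
346 red 211.07 gray [146, 148, 150, 148, 148, 146, 117, 120, 131, 132, 122, 122, 51, 63, 89, 115, 119, 145, 143, 145, 137, 63, 72, 82]
348 red 211.81 gray [143, 144, 143, 145, 148, 139, 119, 140, 122, 146, 136, 38, 24, 47, 110, 140, 120, 142, 144, 142, 138, 61, 71, 76]
350 red 211.0 gray [144, 147, 144, 144, 147, 146, 145, 145, 145, 144, 136, 26, 20, 70, 121, 138, 131, 111, 94, 93, 78, 61, 68, 85]
```

View pics/m_last.png

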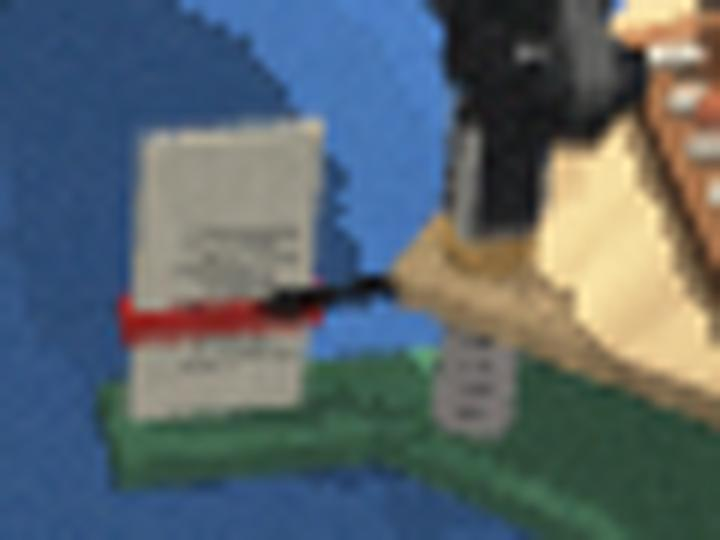

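The pointer tip is at about (347.5,209.7) and the red centre at about row 210.7. With 2.6 px of parallax allowed for, about 12 mm of pointer travel remains, so I'll press a little further.

{"fn": "apply_moves", "kwargs": {
  "claw": [0,0,0,0,0],
  "xyz": [
    [0,0,0.002],
    [0,0,0.0015],
    [0,0,0.001],
    [0,0,0],
    [0,0,0]
  ],
  "twist": [
    [0,0,0],
    [0,0,0],
    [0,0,0],
    [0,0,0],
    [0,0,0]
  ]
}}

```text
clock: 6.4
position: [0.5649, 0.1184, 0.069]
tool_rot: [-3.141, 0.001, 1.626]
force: [-2.1, -4.4, 9.2]
grip_width: 0.0
finger_force: 5.0
```

```bash
python3 m.py; python3 - <<'E'
from h import *
s=grab('scene')
for z in (.07,.053,.044,.04): print(z,np.array(proj(s,W(0,-.14,z))),np.array(proj(s,W(-.012,-.14,z))),np.array(proj(s,W(-.012,-.155,z))))
E
```

```text
[0.5649 0.1184 0.069 ] [-2.14 -4.38  9.18]
336 red 211.71 gray [106, 106, 109, 115, 118, 123, 122, 124, 133, 136, 139, 140, 134, 77, 67, 98, 141, 142, 144, 143, 146, 139, 95, 83]
338 red 211.57 gray [147, 146, 144, 148, 151, 148, 151, 148, 150, 147, 146, 147, 141, 73, 75, 108, 140, 142, 142, 148, 149, 140, 72, 82]
340 red 211.34 gray [143, 147, 143, 144, 147, 145, 137, 135, 143, 120, 144, 142, 95, 68, 79, 126, 145, 122, 143, 148, 146, 122, 71, 84]
342 red 211.09 gray [141, 144, 144, 145, 147, 144, 122, 142, 118, 121, 119, 127, 89, 65, 77, 116, 143, 124, 148, 148, 142, 103, 72, 83]
344 red 210.96 gray [147, 147, 147, 143, 145, 139, 118, 134, 132, 121, 116, 110, 85, 68, 81, 115, 130, 136, 149, 147, 142, 88, 70, 83]
346 red 210.57 gray [144, 149, 149, 150, 151, 147, 119, 123, 132, 132, 125, 129, 72, 64, 52, 88, 121, 149, 149, 147, 137, 63, 65, 81]
348 red 210.23 gray [144, 144, 142, 146, 144, 144, 119, 140, 122, 145, 142, 124, 62, 39, 34, 67, 120, 142, 144, 144, 135, 62, 71, 80]
350 red 209.96 gray [143, 143, 144, 146, 147, 144, 146, 144, 147, 143, 142, 115, 62, 27, 47, 112, 130, 115, 97, 93, 79, 62, 71, 80]
0.07 [345.49607983 204.95660446] [344.59601104 202.30010923] [339.52190498 202.82086727]
0.053 [345.18810138 209.42190704] [344.29834072 206.75635188] [339.2691707  207.27986587]
0.044 [345.02728883 211.753488  ] [344.14289482 209.08343861] [339.13719379 209.60833856]
0.04 [344.95630539 212.78265924] [344.07427679 210.11067769] [339.07893627 210.63617781]
```

View pics/m_last.png

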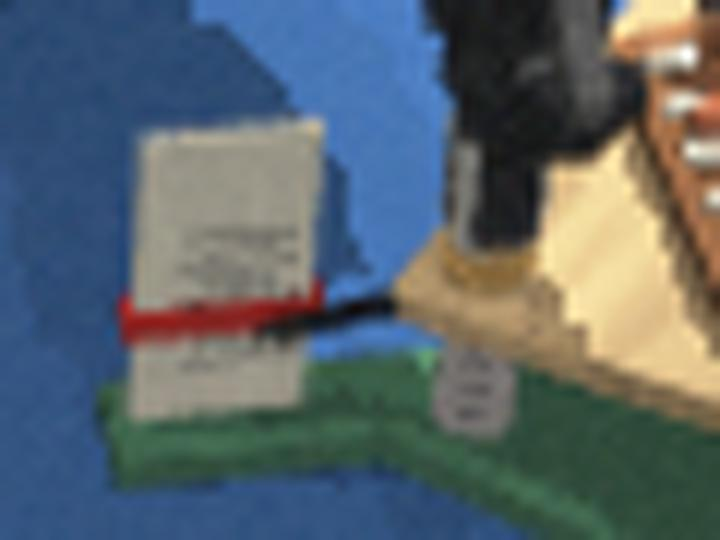

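The tip is at about (347,212.0) and the red centre at that column at about row 210.7, so the offset is 1.3 px. It should be about 2.2 px with parallax. That leaves about 3 mm of pointer travel, so I'll press 1.4 mm more.

{"fn": "apply_moves", "kwargs": {
  "claw": [0,0,0,0],
  "xyz": [
    [0,0,0.0007],
    [0,0,0.0007],
    [0,0,0],
    [0,0,0]
  ],
  "twist": [
    [0,0,0],
    [0,0,0],
    [0,0,0],
    [0,0,0]
  ]
}}

```text
clock: 6.9
position: [0.5649, 0.1184, 0.0676]
tool_rot: [-3.142, 0.001, 1.626]
force: [-3.8, -4.7, 11.0]
grip_width: -0.0001
finger_force: 5.3
```

```bash
python3 m.py | grep -E '^\[|^34[68]|^350'; python3 - <<'E'
from h import *
t=grab('top'); 
for c in ['top','wrist']: print(c,[(np.round(r['position'],3).tolist(),round(r['score'],2)) for q in ('carved_pointer','carved_mark') for r in bot.find_in(c,q)])
E
```

```text
[0.5649 0.1184 0.0676] [-3.77 -4.7  11.01]
346 red 210.79 gray [144, 148, 146, 149, 146, 147, 122, 119, 130, 129, 124, 126, 67, 72, 86, 104, 120, 149, 146, 151, 142, 62, 63, 79]
348 red 210.48 gray [144, 141, 146, 145, 145, 144, 121, 142, 119, 144, 142, 125, 60, 59, 25, 39, 93, 141, 146, 144, 136, 64, 73, 81]
350 red 210.19 gray [145, 144, 142, 144, 145, 148, 143, 145, 146, 142, 142, 117, 67, 40, 31, 72, 131, 112, 91, 90, 77, 60, 70, 74]
top [([0.562, 0.264, 0.088], 0.59), ([0.57, -0.183, 0.077], 0.57), ([0.622, -0.464, 0.025], 0.35), ([0.758, 0.071, 0.057], 0.24)]
wrist [([0.559, 0.194, 0.093], 0.88), ([0.375, 0.046, 0.011], 0.59)]
```

View pics/m_last.png

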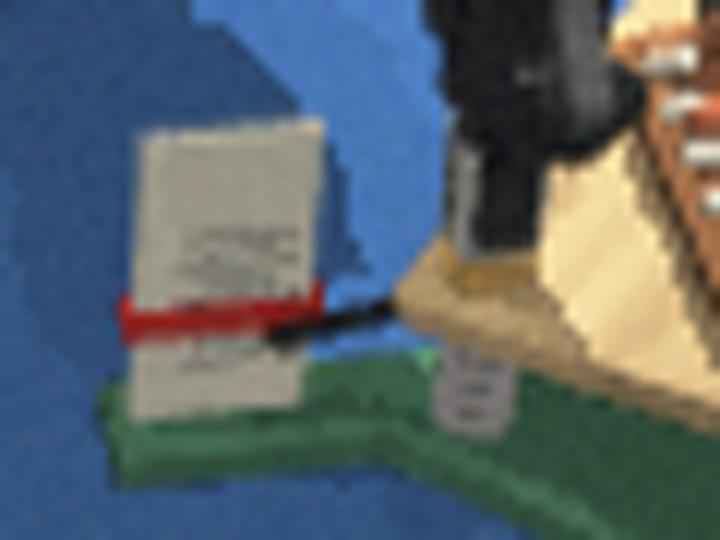

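The pointer is at about row 212.6 at column 348 and the red centre at about 210.6. The 2.0 px offset matches the expected parallax, so it is level. I'll hold it there and then release.

{"fn": "apply_moves", "kwargs": {
  "claw": [0,0,0,0,0,0,0,0,0,0,0,0,0,0,0],
  "xyz": [
    [0,0,0],
    [0,0,0],
    [0,0,0],
    [0,0,0],
    [0,0,0],
    [0,0,0],
    [0,0,0],
    [0,0,0],
    [0,0,0],
    [0,0,0],
    [0,0,0],
    [0,0,0],
    [0,0,0],
    [0,0,0],
    [0,0,0]
  ],
  "twist": [
    [0,0,0],
    [0,0,0],
    [0,0,0],
    [0,0,0],
    [0,0,0],
    [0,0,0],
    [0,0,0],
    [0,0,0],
    [0,0,0],
    [0,0,0],
    [0,0,0],
    [0,0,0],
    [0,0,0],
    [0,0,0],
    [0,0,0]
  ]
}}

```text
clock: 8.7
position: [0.5649, 0.1183, 0.0676]
tool_rot: [-3.141, 0.001, 1.626]
force: [-3.5, -4.3, 9.9]
grip_width: 0.0
finger_force: 5.3
```

{"fn": "apply_moves", "kwargs": {
  "claw": [0,0,0,0,0,0,0,0,0,0,0,0,0,0,0,0],
  "xyz": [
    [0,0,-0.003],
    [0,0,-0.003],
    [0,0,-0.003],
    [0,0,-0.003],
    [0,0,-0.003],
    [0,0,-0.005],
    [0,0,-0.01],
    [0,0,-0.02],
    [0,0,-0.03],
    [0,0,-0.03],
    [0,0,-0.03],
    [0,0,-0.02],
    [0,0,0],
    [0,0,0],
    [0,0,0],
    [0,0,0]
  ],
  "twist": [
    [0,0,0],
    [0,0,0],
    [0,0,0],
    [0,0,0],
    [0,0,0],
    [0,0,0],
    [0,0,0],
    [0,0,0],
    [0,0,0],
    [0,0,0],
    [0,0,0],
    [0,0,0],
    [0,0,0],
    [0,0,0],
    [0,0,0],
    [0,0,0]
  ]
}}

```text
clock: 10.3
position: [0.5646, 0.119, 0.2266]
tool_rot: [-3.14, 0.0, 1.627]
force: [0.2, -0.3, -0.5]
grip_width: 0.0001
finger_force: 0.0
```

```bash
python3 m.py | grep -E '^\[|^348|^350'
```

```text
[0.5646 0.119  0.2266] [ 0.21 -0.28 -0.52]
348 red 210.58 gray [150, 148, 152, 150, 151, 146, 111, 28, 28, 79, 149, 124, 60, 72, 110, 140, 119, 143, 141, 142, 137, 70, 72, 80]
350 red 210.32 gray [148, 147, 149, 150, 151, 151, 139, 51, 40, 97, 144, 120, 67, 78, 117, 139, 138, 141, 130, 127, 117, 106, 72, 86]
```

View pics/m_last.png

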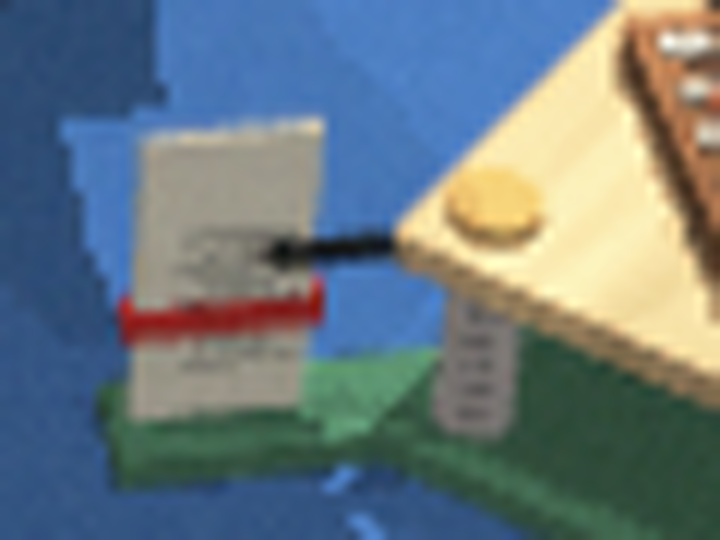

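The pointer is back up at about row 205.6 and the arm is clear. The pressed position was about 27–29 mm below rest, against an estimated mark at about 28–29 mm.

```bash
python3 -c "
from workcell import bot
print(bot.job_done())"
```

```text
the job is handed in; nothing more can be done
None
```

I pressed the carved rest's button until its pointer stood level with the red mark (read from the camera, within about 1–3 mm against the 4 mm allowed), held it over 1.5 s and let it spring fully back up; the arm is clear, it touched nothing else as far as I could see, and the job is handed in.

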